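# Pin and lock the indexing table at its next station

### The job

The hexagonal blank is to be sanded on its next flat, so lock the indexing table: take the red-headed index pin out of the wooden block and put it down through the table's bush, turn the table until the pin drops home into an index hole, then twist the pin a quarter turn clockwise until it clicks past its spring and is locked. Let go of it, and leave the things lying round the work where they are.

Things in the scene. Friction and masses are not known exactly. Their poses are not given: they have to be found in the camera images.
- index_table: Blue round indexing table bolted to the bench: housing 220 mm across, closed cover 36 mm above the bench, four feet reaching 133 mm from the axis. Origin on its turning axis at bench level, z up. The steel bush stands on the cover 92 mm along its +y.
- axis_top (a point): Turning axis at the top (46 mm high) of the aluminium platen, 124 mm across, with a hexagonal blank and bolt up to 73 mm high. It turns either way, rubbing with 0.08 N m, and stays put. Under the cover it carries the index plate: top 24 mm above the bench, six 15 mm holes 60 degrees apart, out of sight, their places relative to the knob unknown, none below the bush at the start.
- bush_mouth (a point): Centre of the top of the upright steel bush, 56 mm above the bench; 40 mm across, bore 13.6 mm. Two keyways (white dots) along the table's +y and -y, 8 mm wide, reach 14.5 mm from the bush axis. A pin let go in the bush stands on the index plate and drops 14 mm by its weight when a slowly turned (below 0.4 rad/s) hole comes under it; this blocks the platen.
- bush_chamber (a point): Middle of the bayonet chamber in the bush, 40 mm above the bench, below the 12 mm deep keyed rim. With the pin home its cross pin can turn here 90 degrees clockwise, seen from above, from the keyways to a stop along the table's x (red dots), past two spring balls at about 63 degrees (about 0.07 N m). Counter-clockwise is blocked.
- knob (a point): Middle of the upright black crank knob, fixed on the platen: 18 mm across, 61 to 107 mm above the bench, this point 88 mm up and 51 mm from the axis. Moved round the axis it turns the table. At the start it is on the side away from the bush, 3.66 to 4.37 rad counter-clockwise from the table's +x (bush at 1.57).
- pin_block: Hardwood block 66 x 130 x 45 mm screwed to the bench, origin at the centre of its underside. The index pin hangs loosely in a 15 mm hole, 35 mm deep, 34 mm along the block's +y; a dark hex key, 81 mm high, is fixed in it 42 mm along -y.
- index_pin: Loose steel index pin, about 0.12 kg, 96 mm long, origin at the centre of its tip, z up to the head. Shank 12 mm, nose tapered over 8 mm to 4.4 mm wide. Cross pin 5 mm thick, 24 mm long, along its y, 30 mm above the tip; it rests on the block at the start. Tip height above the bench: 24 mm standing on the index plate (cross pin then inside the keyways), 10 mm when home.
- wing (a point): Middle of the red grip wing of the index pin, on its axis 83 mm above the tip: 10 mm thick along the pin's x, 32 mm wide along its y (as the cross pin), from 66 to 96 mm above the tip.
- plane_block: Block plane, 46 x 140 x 50 mm high, grey body with a light cap, origin under its centre; a bystander.
- offcut_2: Hardwood offcut 39 x 110 x 19 mm, origin under its centre; a bystander.
- sanding_block: Black hand sanding block 64 x 115 x 43 mm, origin under its centre; a bystander.

How it is judged:
On the way, in this order (a step that is already met when the one before it is completed fails the run):
1. the pin stands in the bush, its tip down on the covered index plate (horizontal distance between index_pin and bush_mouth below 0.004 m and z of index_pin in the frame of index_table below 0.0275 m and angle between index_pin's own z axis and vertical below 0.1 rad), for 0.1 s.
2. the table has been turned and the pin has dropped home into an index hole (horizontal distance between index_pin and bush_mouth below 0.004 m and z of index_pin in the frame of index_table below 0.0145 m), for 0.2 s.
At the end, for the whole second after the job is handed in: The index pin is home in the bush (tip at most 14.5 mm above the bench, within 4 mm of the bush axis, upright within 0.1 rad), twisted past the spring so that its wing lies within 0.26 rad of square to the keyways, at rest and let go; bystanders within 30 mm of their start (all of step 2 and angle between index_pin's own z axis and vertical below 0.1 rad and angle between the y axis of index_pin and the x axis of index_table, either way round below 0.26 rad and linear speed of index_pin below 0.02 m/s); the robot touches nothing.
It fails at once if the block plane, the hardwood offcut or the sanding block is shifted by more than 30 mm (distance of any of plane_block, offcut_2, sanding_block from where it was at the start of the episode above 0.03 m).
It also fails if it takes over 67 s, if anything falls off the work surface, if the arm or the gripper's body presses on something with over 40 N, if the wrist force passes 120 N, or if a joint passes its speed limit or range.

### The arm

A 6-joint arm with a two-finger parallel gripper is mounted at the origin on a cart in front of the work surface, level with it; the furniture and walls round the work are solid. World frame = base frame: x ahead of the robot, y to its left, z up, the work surface at z = 0. Lengths are in m, angles in rad, forces in N, time in s.
With the tool pointing down it reaches from about 0.25 to 0.775 m from the base axis. Payload 4 kg.
Tool frame: the origin (TCP) lies between the finger pads; the fingertips stand ctrl.nose_length ahead of it and the grasp point (between the pads) lies 11 mm behind it (ctrl.nose_length is the distance from the TCP to the fingertips, in m); z points along the fingers, y is the line along which they close (so a half turn about z gives the same grasp; the last joint's range is limited). The gripper opens to 85 mm and grips with 20 to 120 N. Pads are 22 mm wide; open, the fingers measure 114 mm over their backs; the gripper's body (76 mm by 85 mm) begins 54 mm behind the grasp point. The pads swing forward as they close: fully open they stand 13 mm farther back than shut.
Start: joints at [-1.205, 0.087, 1.371, -0, 1.684, -0.103], TCP at [0.248, -0.491, 0.239] pointing down, gripper open.
Joint ranges: [-3.1, 3.1], [-0.76, 2.03], [0.27, 2.55], [-1.08, 4.22], [0.17, 2.65], [-2.57, 2.57]. Speed limits (rad/s): [2.79, 2.79, 3.14, 3.14, 3.14, 3.14].

### API

Orientations are given as a unit quaternion [x, y, z, w].
In Python, from rig import ctrl gives the robot as it stands. Calls block until the motion is done:
- ctrl.move_ptp(position, orientation): joint-space move of the TCP to a pose.
- ctrl.movel(position, rate=0.15, rot=None, contact_N=None): straight line of the TCP; rot=None keeps the orientation; rate is the mean speed in m/s. With contact_N (N) it stops when the force on the tool has changed by that much, and returns True; else False.
- ctrl.set_joints(angles): joint-space move.
- ctrl.command_gripper(opening): finger opening in m; the grip force is fixed at half the most; returns when the fingers have stopped.
- ctrl.sleep(seconds).
- ctrl.inverse_kinematics(position, orientation): joint angles nearest the present ones, or None.
- ctrl.observe(): the state.
- ctrl.grab_frame(name): name is "scene" or "side" or "wrist"; returns a dict with "img" (480x640x3 uint8, red, green, blue), "fx", "fy", "cx", "cy" (pixels), "R" (3x3) and "t" (3): a world point X has camera coordinates R X + t. Camera axes: x right, y down, z forward; pixel columns grow to the right and rows downward; lengths in m; the calibration is good to about 2 mm. A picture is of the moment at which its call begins. There is no depth.
A pose or a line that the arm cannot do raises ctrl.IKError and nothing moves.
- ctrl.job_done(): hands the job in; it is judged then, once.
The state is a dict: "time": time; "joint_pos": joint angles; "dq": joint speeds; "effort": joint torques, N m; "eef_pos": TCP position; "tool_rot": TCP orientation; "force": force on the tool from outside, world axes, zero at the start; "moment": the same for the moment, N m; "grip_width": finger opening in m; "finger_force": force on a finger pad.
Only numpy, scipy, OpenCV 4.12 (cv2) and the standard library are available. Lean on these libraries where they do the work, as an engineer would, in place of code of your own. Each camera call takes 0.05 s, during which the arm holds its last target. There are 200 camera calls.

## Working session

There is one attempt and no reset: what is moved stays moved. The work goes in short steps, each a Python script; the robot and the scene stay as the last script left them, time stands still between calls to the robot, and variables do not carry over. Pictures are saved under pics/ and viewed, at most 10 in all, crops included, and the job is handed in when it is done.

```bash
mkdir -p pics && ls
python3 - <<'E'
from rig import ctrl
import cv2,pickle
d={}
for n in("scene","side","wrist"):
    f=ctrl.grab_frame(n);d[n]=f;cv2.imwrite(f"pics/{n}0.png",f["img"][:,:,::-1])
    print(n,f["fx"],f["cx"],f["cy"],-f["R"].T@f["t"])
pickle.dump(d,open("f0.pkl","wb"))
o=ctrl.observe();print(o,ctrl.nose_length)
E
```

```text
pics
scene 576.9237409923393 317.6942143198431 236.21527072829488 [-0.50298023 -0.48523934  0.61065398]
side 482.33296620341764 316.5239802821312 233.7857602374898 [0.4447913  0.97003956 0.58684663]
wrist 366.00801587701386 326.22768151413874 234.49950412327388 [ 0.30801777 -0.46000289  0.37224886]
{'time': 0.15, 'joint_pos': array([-1.20513924e+00,  8.78097294e-02,  1.37191174e+00,  1.72276905e-05,
        1.68362073e+00, -1.03099921e-01]), 'dq': array([ 0.00054249, -0.00225818, -0.00499326,  0.00078882,  0.00202926,
        0.00071489]), 'effort': array([ 2.80354820e-03, -3.52374387e+01, -3.13678694e+01,  1.16521798e-05,
        8.02411465e-03,  2.01849946e-05]), 'eef_pos': array([ 0.24834428, -0.49032077,  0.23839227]), 'tool_rot': array([ 9.72658269e-01,  2.32239373e-01, -1.06023665e-04, -8.68370532e-04]), 'force': array([ 0.64402476,  0.34993613, -0.14692917]), 'moment': array([-0.0134362 , -0.05148161, -0.03111536]), 'finger_force': 0.0, 'grip_width': 0.08556906632689812} 0.008
```

View pics/scene0.png

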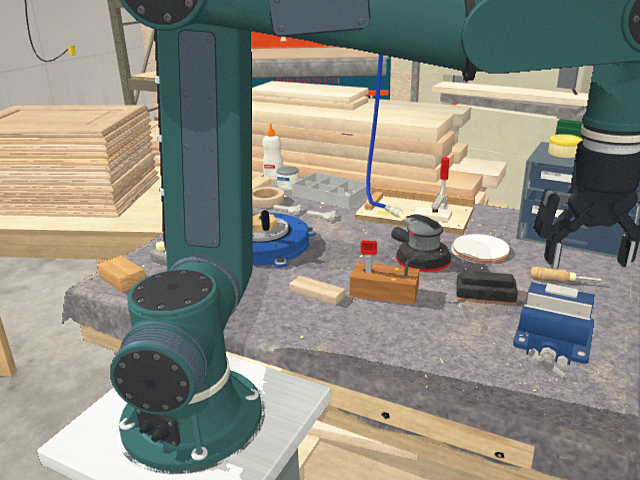

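View pics/side0.png

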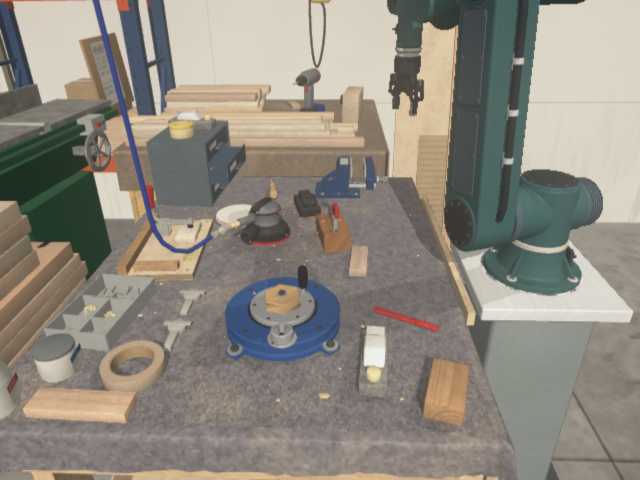

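The scene view shows the wing at (369,247) on the block at (385,283), with the table partly hidden. The side view shows the bush at about (281,328), the knob at (303,277), the wing at (336,211), the plane at (373,360) and the offcut at (358,261). Next come rough positions, then wrist views from above.

```bash
cat > h.py <<'E'
import numpy as np,cv2
from rig import ctrl
from scipy.spatial.transform import Rotation as Rn
def ray(f,u,v):
    d=f["R"].T@np.array([(u-f["cx"])/f["fx"],(v-f["cy"])/f["fy"],1]);return -f["R"].T@f["t"],d
def onz(f,u,v,z):
    o,d=ray(f,u,v);return o+d*(z-o[2])/d[2]
def cross2(r):
    A=0;b=0
    for o,d in r:
        d=d/np.linalg.norm(d);P=np.eye(3)-np.outer(d,d);A=A+P;b=b+P@o
    return np.linalg.solve(A,b)
def proj(f,X):
    c=f["R"]@np.array(X)+f["t"];return c[0]/c[2]*f["fx"]+f["cx"],c[1]/c[2]*f["fy"]+f["cy"]
def down(a): # tool z down, tool y axis at world yaw a (closing line)
    y=np.array([np.cos(a),np.sin(a),0]);z=np.array([0,0,-1.]);return Rn.from_matrix(np.c_[np.cross(y,z),y,z]).as_quat()
def save(f,n): cv2.imwrite("pics/"+n,f["img"][:,:,::-1])
E
python3 - <<'E'
from h import *
import pickle
np.set_printoptions(precision=4,suppress=True)
d=pickle.load(open("f0.pkl","rb"));s=d["side"];c=d["scene"]
print("bush",onz(s,281,328,.056),"platen",onz(s,283,305,.046),"knobtop",onz(s,303,267,.107))
print("wing",cross2([ray(s,336,211),ray(c,369,247)]))
print("plane",onz(s,373,360,.05),"offcut",onz(s,358,261,.019),"sand",onz(s,306,203,.043))
o=ctrl.observe();R=Rn.from_quat(o["tool_rot"]).as_matrix()
print("tooly",R[:,1]);w=d["wrist"]
C=-w["R"].T@w["t"];print("cam in tool",R.T@(C-o["eef_pos"]),R.T@w["R"].T)
E
```

```text
bush [0.54   0.3046 0.056 ] platen [0.5453 0.2233 0.046 ] knobtop [0.5083 0.1843 0.107 ]
wing [ 0.4486 -0.1002  0.0972]
plane [0.3848 0.3741 0.05  ] offcut [0.395  0.0113 0.019 ] sand [ 0.5307 -0.2627  0.043 ]
tooly [ 0.4518 -0.8921 -0.0017]
cam in tool [ 0.067  -0.0003 -0.1338] [[-0.0005 -0.9641 -0.2654]
 [ 1.     -0.0003 -0.0007]
 [ 0.0006 -0.2654  0.9641]]
```

Run:
```python
from h import *
import pickle
d={}
for n,(x,y,z) in dict(blk=(0.40,-0.11,0.28),tab=(0.48,0.2,0.32)).items():
    a=np.arctan2(y,x)-np.pi/2
    ctrl.move_ptp([x,y,z],down(a));ctrl.sleep(.2)
    f=ctrl.grab_frame("wrist");save(f,n+".png");d[n]=f
o=ctrl.observe();print(o["time"],o["joint_pos"],o["eef_pos"])
for n in("scene","side"): d[n]=ctrl.grab_frame(n)
pickle.dump(d,open("f1.pkl","wb"))
```

```text
3.4 [ 2.83687637e-01  1.78272042e-02  1.28477408e+00 -1.73908356e-04
  1.83895317e+00  1.46173578e+00] [0.48015598 0.19889119 0.32007133]
```

View pics/blk.png

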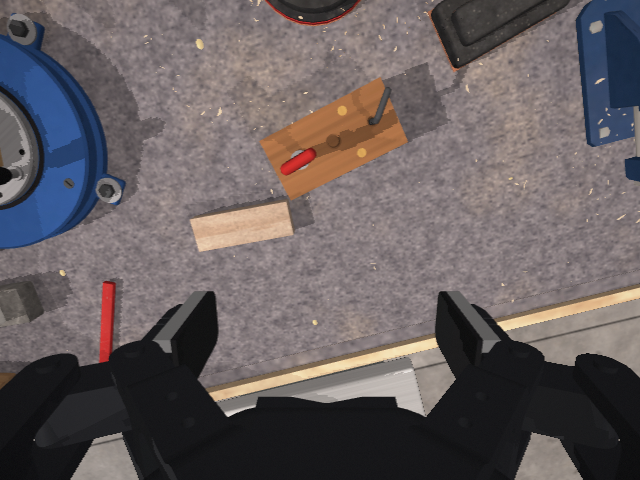

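View pics/tab.png

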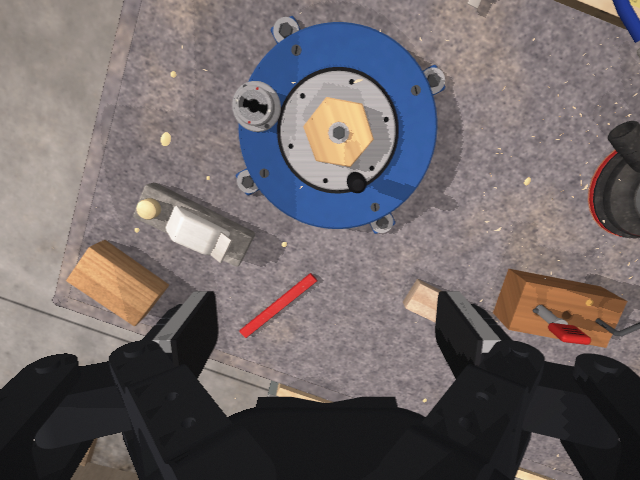

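The block view shows the wing at (298,161) and the hex key at (380,110). The table view shows the bush at (256,104), the axis bolt at (340,132) and the knob at (357,182). Next I measure them with masks and check with a zoomed crop.

Run:
```python
from h import *
import pickle
np.set_printoptions(precision=4,suppress=True)
d=pickle.load(open("f1.pkl","rb"));B=d["blk"];T=d["tab"]
def hsv(f):return cv2.cvtColor(f["img"],cv2.COLOR_RGB2HSV).astype(int)
def roi(m,x0,x1,y0,y1):
    r=np.zeros(m.shape,np.uint8);r[y0:y1,x0:x1]=m[y0:y1,x0:x1];return r
def circ(P):
    A=np.c_[2*P[:,:2],np.ones(len(P))];s=np.linalg.lstsq(A,(P[:,:2]**2).sum(1),rcond=None)[0]
    return s[:2],np.sqrt(s[2]+s[:2]@s[:2])
def big(m): return max(cv2.findContours(m,cv2.RETR_EXTERNAL,cv2.CHAIN_APPROX_NONE)[0],key=cv2.contourArea)
def fit(f,c,z):
    P=np.array([onz(f,u,v,z) for u,v in c.reshape(-1,2)])
    for _ in range(6):
        s,r=circ(P);e=abs(np.hypot(*(P[:,:2]-s).T)-r);P=P[e<=max(.0015,np.quantile(e,.9))]
    return s,r,len(P)
# housing
h=hsv(T);m=(h[...,0]>95)&(h[...,0]<125)&(h[...,1]>120)
c=big(roi(m,200,460,0,260));print("housing",fit(T,c,.036))
# platen: grey, low sat
g=(h[...,1]<60)&(h[...,2]>90)
gm=cv2.morphologyEx(roi(((h[...,0]<95)|(h[...,1]<100)).astype(np.uint8),278,400,64,194),cv2.MORPH_OPEN,np.ones((3,3)))
print("platen",fit(T,big(gm),.046))
# bush circle
bm=cv2.morphologyEx(roi(g,225,279,75,140),cv2.MORPH_OPEN,np.ones((3,3)))
c=big(bm);print("bush",fit(T,c,.056),cv2.fitEllipse(c))
# bore
bk=roi(h[...,2]<60,236,276,85,125);M=cv2.moments(bk);u,v=M['m10']/M['m00'],M['m01']/M['m00'];r=cv2.minAreaRect(big(bk))
print("bore",u,v,r,onz(T,u,v,.056))
# knob top
kb=roi(h[...,2]<55,335,380,165,200);k=cv2.minEnclosingCircle(big(kb));print("knob",k,onz(T,*k[0],.107),onz(T,*k[0],.1))
for n,f,z in(("blk",B,(265,330,135,190)),("scene",d["scene"],(350,385,235,260)),("side",d["side"],(320,350,195,225))):
    h2=hsv(f);m=((h2[...,0]<6)|(h2[...,0]>172))&(h2[...,1]>170)&(h2[...,2]>70)
    m=roi(m,*z);
    if m.sum()==0: print(n,'none');continue
    c=big(m);M=cv2.moments(c);u,v=M['m10']/M['m00'],M['m01']/M['m00'];r=cv2.minAreaRect(c);print(n,u,v,r,m.sum());d[n+'w']=(u,v)
    if n=="blk":
        bx=cv2.boxPoints(r);print([onz(f,*p,.1135) for p in bx]); print(onz(f,u,v,.108))
L=[(f,d[n+'w']) for n,f in(("blk",B),("scene",d["scene"]),("side",d["side"])) if n+'w' in d]
print("wing",cross2([ray(f,*p) for f,p in L]))
a=cv2.resize(T["img"][75:140,222:287],(390,520)[::1],interpolation=cv2.INTER_CUBIC) if 0 else cv2.resize(T["img"][70:150,222:292],None,fx=5.6,fy=5.6,interpolation=cv2.INTER_CUBIC)
b=cv2.resize(B["img"][120:200,260:330],None,fx=5.6,fy=5.6,interpolation=cv2.INTER_CUBIC)
cv2.imwrite("pics/crop1.png",np.hstack([a,b])[:,:,::-1])
```

```text
housing (array([0.5479, 0.2136]), np.float64(0.10807961461507302), 537)
platen (array([0.5477, 0.2142]), np.float64(0.06449389121187736), 332)
bush (array([0.539 , 0.3086]), np.float64(0.02772722328948199), 143) ((247.05352783203125, 105.30709075927734), (57.184078216552734, 64.19112396240234), 12.212543487548828)
bore 254.59471365638765 105.6784140969163 ((254.50840759277344, 105.46347045898438), (24.43473243713379, 12.367274284362793), 12.994616508483887) [0.5395 0.3034 0.056 ]
knob ((357.0, 182.0), 24.16619110107422) [0.5123 0.1809 0.107 ] [0.5117 0.1801 0.1   ]
blk 297.86328910333737 161.2239646160032 ((297.7237548828125, 161.36148071289062), (12.308600425720215, 39.6385498046875), 58.24052047729492) 456
[array([ 0.4501, -0.0835,  0.1135]), array([ 0.4586, -0.1143,  0.1135]), array([ 0.4493, -0.1171,  0.1135]), array([ 0.4406, -0.0861,  0.1135])]
[ 0.4495 -0.1     0.108 ]
scene 368.5106778087279 247.01949860724233 ((368.5, 247.5), (13.0, 15.0), 90.0) 205
side 336.3333333333333 208.0 ((336.3499450683594, 209.44998168945312), (9.192388534545898, 1.6970562934875488), 81.8698959350586) 11
wing [ 0.4476 -0.1005  0.1014]
```

View pics/crop1.png

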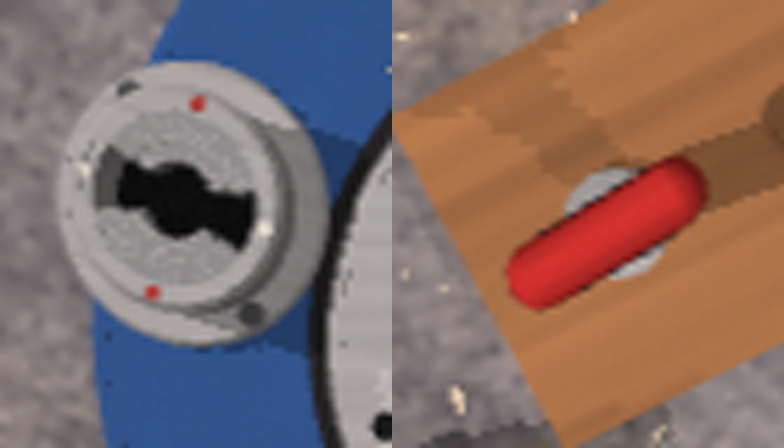

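The crop shows red dots at crop pixels (198,104) and (153,292) and white dots at (85,168) and (265,228), so the bush centre is at about image pixel (252.9,105). The wing is a clean oblong. Sizes agree with the list, so I compute the bush and pick up the pin.

Run:
```python
from h import *
import pickle,json
np.set_printoptions(precision=4,suppress=True)
d=pickle.load(open("f1.pkl","rb"));T=d["tab"]
P=lambda x,y:onz(T,(x+.5)/5.6-.5+222,(y+.5)/5.6-.5+70,.056)
r1,r2,w1,w2=P(198,104),P(153,292),P(85,168),P(265,228)
bush=(r1+r2+w1+w2)[:2]/4;ax=np.array([.5478,.2139])
v=bush-ax;print("bush",bush,"dist",np.hypot(*v),"yaw",np.degrees(np.arctan2(v[1],v[0]))-90,"red",np.degrees(np.arctan2(*(r1-r2)[1::-1])),"white",np.degrees(np.arctan2(*(w1-w2)[1::-1]))-90,np.linalg.norm(r1-r2),np.linalg.norm(w1-w2))
p=np.array([.4487,-.1002]);a=np.radians(15.4)
ctrl.command_gripper(.05)
ctrl.move_ptp([*p,.16],down(a));ctrl.movel([*p,.0895],rate=.08)
print(ctrl.observe()["eef_pos"])
ctrl.command_gripper(0.0)
o=ctrl.observe();print(o["time"],o["grip_width"],o["finger_force"],o["eef_pos"],o["force"])
ctrl.movel([*p,.21],rate=.1);ctrl.sleep(.3)
o=ctrl.observe();print(o["time"],o["grip_width"],o["finger_force"],o["eef_pos"],o["force"])
g={n:ctrl.grab_frame(n) for n in("wrist","side","scene")};pickle.dump(g,open("f2.pkl","wb"))
s=[cv2.resize(g[n]["img"][y:y+160,x:x+130],None,fx=3,fy=3) for n,x,y in(("side",275,110),("scene",310,150))]
cv2.imwrite("pics/g.png",np.hstack(s)[:,:,::-1])
```

```text
bush [0.5394 0.3052] dist 0.09169733727118538 yaw 5.261383484510219 red 5.4201390070562505 white 4.689805538421638 0.034116119411963845 0.034114668108053074
[ 0.4492 -0.1004  0.0901]
7.2167 0.00930390753652974 60.75903743505478 [ 0.449  -0.1003  0.09  ] [-0.4619 -0.3967  1.8219]
8.875 0.009096328998881627 60.368669629096985 [ 0.4486 -0.1002  0.2096] [ 0.8728 -0.8723 -1.4857]
```

View pics/g.png

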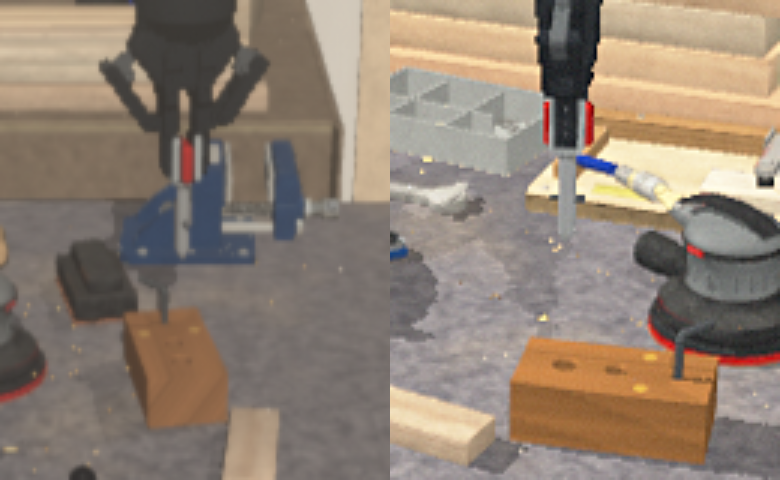

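The pin is held upright and centred. The tip is at side pixel about (336,195) and scene pixel (368.7,228.3). I check the tip by triangulation, carry the pin over and insert it gently.

Run:
```python
from h import *
import pickle
np.set_printoptions(precision=4,suppress=True)
g=pickle.load(open("f2.pkl","rb"))
print("tip",cross2([ray(g["side"],336,195),ray(g["scene"],368.7,228.3)]))
b=np.array([.5394,.3052]);q=down(np.radians(5.2))
ctrl.move_ptp([*b,.21],q)
ctrl.movel([*b,.142],rate=.1);ctrl.sleep(.2)   # tip ~ .070
o=ctrl.observe();print(o["time"],o["eef_pos"],o["joint_pos"])
b2=b+(b-o["eef_pos"][:2])
f={n:ctrl.grab_frame(n) for n in("wrist","side")};pickle.dump(f,open("f3.pkl","wb"))
s=[cv2.resize(f["side"]["img"][250:370,220:345],None,fx=4,fy=4),cv2.resize(f["wrist"]["img"][240:420,240:415],None,fx=2.6667,fy=2.6667)]
s[1]=s[1][:480]
cv2.imwrite("pics/i.png",np.hstack([s[0],s[1][:,:300]])[:,:,::-1])
```

```text
tip [ 0.4483 -0.0997  0.1387]
11.5917 [0.5399 0.3054 0.1432] [ 0.4235  0.2768  1.342  -0.      1.5208  0.3327]
```

View pics/i.png

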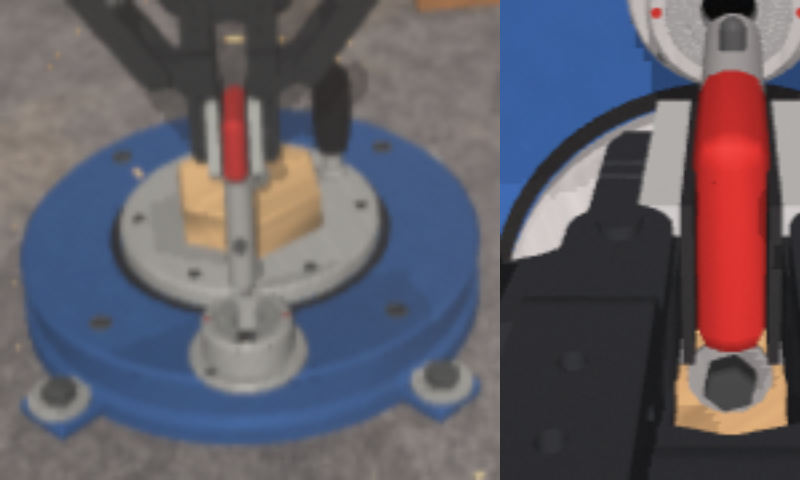

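The side view has the pin axis at crop x of about 245.5 against a bush midpoint of 250.5. The wrist view has it at 732 against 728. Both put the pin about 1.7 mm too far in +x, so I correct and lower it.

Run:
```python
from h import *
np.set_printoptions(precision=4,suppress=True)
b=np.array([.5394,.3052])+[-.0021,-.0001]
for z,N in((.115,8),(.106,8),(.0975,8)):
    c=ctrl.movel([*b,z],rate=.03,contact_N=N);o=ctrl.observe();print(o["time"],c,o["eef_pos"],o["force"],o["moment"],o["grip_width"])
    if c: break
f=ctrl.grab_frame("side");cv2.imwrite("pics/j.png",cv2.resize(f["img"][240:370,220:345],None,fx=4,fy=4)[:,:,::-1])
```

```text
12.7417 False [0.5379 0.3051 0.1152] [ 2.5932  1.0516 -1.26  ] [ 0.0406 -0.7695 -0.0382] 0.00940235329278086
13.1917 False [0.5379 0.3051 0.1057] [ 5.4647  0.838  -2.0175] [ 0.1407 -1.1662  0.0206] 0.008993392835243252
13.625 False [0.5379 0.3052 0.0971] [6.3162 0.5596 0.4109] [ 0.1122 -1.1889  0.0413] 0.009011894989441997
```

Run:
```python
from h import *
np.set_printoptions(precision=4,suppress=True)
for dx in(.0007,.0014):
    ctrl.movel([.5373+dx,.3051,.0975],rate=.02);ctrl.sleep(.1);o=ctrl.observe();print(o["eef_pos"],o["force"],o["moment"])
ctrl.command_gripper(.045);ctrl.sleep(.3)
print(ctrl.observe()["time"])
ctrl.movel([.5387,.3051,.18],rate=.15)
f=ctrl.grab_frame("side");w=ctrl.grab_frame("wrist");print(ctrl.observe()["time"])
s=[cv2.resize(f["img"][240:370,220:345],None,fx=3.2,fy=3.2),cv2.resize(w["img"][100:360,220:470],None,fx=1.6,fy=1.6)]
cv2.imwrite("pics/k.png",np.hstack(s)[:,:,::-1])
```

```text
[0.5381 0.3052 0.0972] [ 5.7782  0.2548 -1.4489] [ 0.1563 -1.0716  0.0079]
[0.5382 0.3051 0.0971] [ 3.6483  0.9684 -0.5136] [ 0.1775 -0.6816 -0.022 ]
15.1083
15.9083
```

View pics/k.png

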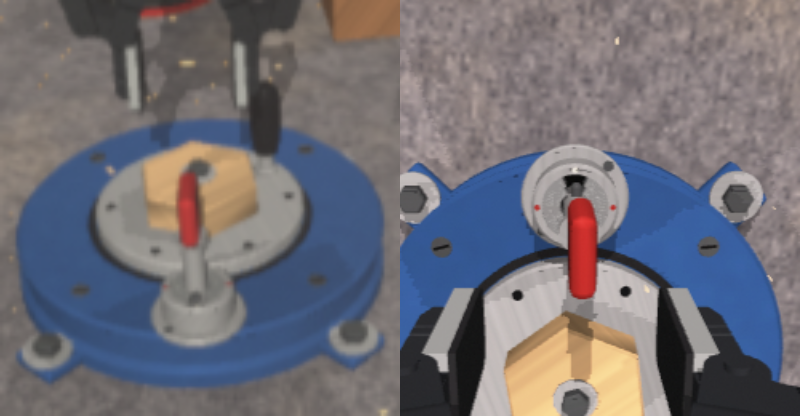

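The pin stands in the bush with its cross pin entering the keyways. Next I cage the knob and turn the table counter-clockwise, watching the force.

```bash
cat > turn.py <<'E'
from h import *
np.set_printoptions(precision=4,suppress=True)
ax=np.array([.5471,.2136]);th=np.radians(223.1)
P=lambda t,r:[*(ax+r*np.array([np.cos(t),np.sin(t)])),.084]
q=lambda t:down(t-3*np.pi/2)   # tangential closing
p=P(th,.0498)
ctrl.move_ptp([p[0],p[1],.17],q(th));print(ctrl.movel([*p[:2],.084],rate=.1,contact_N=10))
ctrl.command_gripper(.021);ctrl.sleep(.1)
o=ctrl.observe();print(o["time"],o["eef_pos"],o["grip_width"],o["force"])
F0=o["force"][:2];st=np.radians(4);n=0
while n<17:
    n+=1;t=th+n*st
    c=ctrl.movel(P(t,.0505),rate=.015,rot=q(t),contact_N=9)
    o=ctrl.observe();e=o["eef_pos"][:2]-ax;F=o["force"][:2]-F0;ph=np.arctan2(e[1],e[0])
    ft=F@[-np.sin(ph),np.cos(ph)]
    print(n,round(o["time"],2),c,np.degrees(ph)%360,"ft %.1f"%ft,F)
    if c or ft<-8: break
w=ctrl.grab_frame("side");cv2.imwrite("pics/l.png",cv2.resize(w["img"][240:370,200:365],None,fx=4,fy=4)[:,:,::-1])
E
python3 turn.py
```

```text
False
18.1 [0.5108 0.1796 0.0842] 0.021017930424045685 [-0.1717  0.3633 -0.2286]
1 18.49 False 226.51674809184283 ft -2.1 [-0.2701  2.8081]
2 18.88 False 230.67793225365796 ft -2.7 [-0.7041  3.4606]
3 19.26 False 235.1304168833052 ft -2.2 [-0.8515  2.5857]
4 19.64 False 239.16820635096195 ft -2.6 [-1.3062  2.8422]
5 20.02 False 243.1249741868411 ft -3.4 [-1.4878  4.6947]
6 20.41 False 247.15550453761293 ft -1.9 [-1.0431  2.5305]
7 20.79 False 251.12116508442512 ft -2.4 [-2.0379  1.3534]
8 21.18 False 255.19464065196246 ft -1.7 [-1.6068  0.7035]
9 21.56 False 259.1729113097107 ft -2.6 [-2.4681  1.0488]
10 21.94 False 263.2101812088897 ft -2.3 [-2.3454  0.1382]
11 22.32 False 268.0403526486632 ft 0.7 [0.6815 0.2569]
12 22.71 False 270.44559588231596 ft -4.1 [-4.1307  0.0697]
13 22.95 True 270.0479826302816 ft -0.2 [-0.2373 -0.7003]
```

The platen blocked after 47° of turning. I back off a little, release the knob, rise and check the pin height.

Run:
```python
from h import *
np.set_printoptions(precision=4,suppress=True)
ctrl.command_gripper(.045)
e=ctrl.observe()["eef_pos"];ctrl.movel([e[0],e[1],.18],rate=.15)
a=np.radians(5.2);ctrl.move_ptp([.5387,.3051,.18],down(a));ctrl.sleep(.1)
f=ctrl.grab_frame("side");w=ctrl.grab_frame("wrist");print(ctrl.observe()["time"])
def red(f,x0,x1,y0,y1):
    h=cv2.cvtColor(f["img"][y0:y1,x0:x1],cv2.COLOR_RGB2HSV);m=((h[...,0]<6)|(h[...,0]>172))&(h[...,1]>150)&(h[...,2]>70)
    c=max(cv2.findContours(m.astype(np.uint8),0,1)[0],key=cv2.contourArea);b=cv2.boundingRect(c);return b[0]+x0,b[1]+y0,b[2],b[3]
print("wing box",red(f,260,300,270,345))
for t in(.010,.024): print(t,[proj(f,[.5388,.3052,t+k]) for k in(.066,.096)])
s=[cv2.resize(f["img"][240:370,220:345],None,fx=3.2,fy=3.2),cv2.resize(w["img"][100:360,220:470],None,fx=1.6,fy=1.6)]
cv2.imwrite("pics/m.png",np.hstack(s)[:,:,::-1])
```

```text
24.9833
wing box (275, 302, 6, 22)
0.01 [(np.float64(281.1216318042816), np.float64(318.95550315591896)), (np.float64(280.3048800150295), np.float64(304.63988548582245))]
0.024 [(np.float64(280.743897529418), np.float64(312.3347653369185)), (np.float64(279.914173028263), np.float64(297.7917684480798))]
```

View pics/m.png

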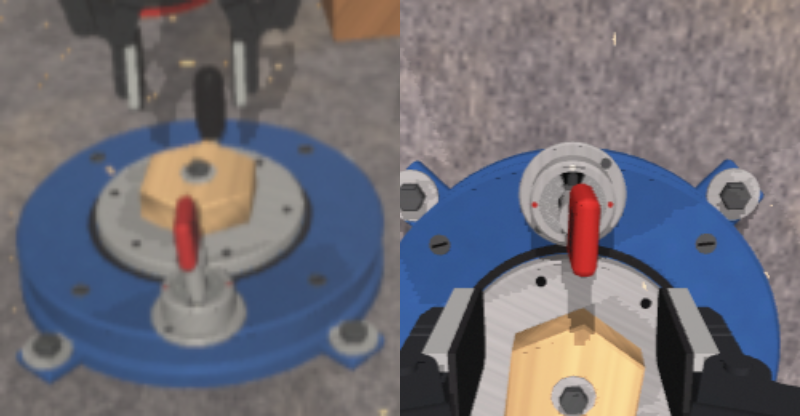

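The pin has dropped: the wing centre row is about 313, as predicted for the tip at 10 mm. The wing leans slightly within the play. Now I grip and twist it clockwise.

Run:
```python
from h import *
np.set_printoptions(precision=3,suppress=True)
b=[.5392,.3051,.088];a=np.radians(5.2)
print(ctrl.movel(b,rate=.08,contact_N=10))
ctrl.command_gripper(0);ctrl.sleep(.1)
def st(k):
    o=ctrl.observe();R=Rn.from_quat(o["tool_rot"]).as_matrix();print(k,round(o["time"],2),o["eef_pos"],o["force"],o["moment"],o["grip_width"],"yaw",np.degrees(np.arctan2(R[1,1],R[0,1])))
    return o
st(0)
for k in list(range(10,91,10))+[93]:
    ctrl.movel(b,rot=down(a-np.radians(k)),rate=.05);o=st(k)
    if np.linalg.norm(o["force"])>50: break
```

```text
False
0 26.79 [0.539 0.305 0.089] [-1.88  -0.333  4.136] [-0.03   0.318  0.045] 0.00860383760738204 yaw 5.205954790301911
10 27.12 [0.539 0.305 0.089] [-1.569  0.258  5.056] [-0.001  0.373  0.006] 0.008499210257850448 yaw -4.64902735005487
20 27.44 [0.539 0.305 0.089] [-2.156  0.295  5.239] [-0.021  0.305  0.004] 0.008450021872108627 yaw -14.554546267780198
30 27.77 [0.539 0.305 0.089] [-2.277 -0.138  5.08 ] [-0.069  0.346  0.035] 0.008683350924051505 yaw -24.549503769665225
40 28.09 [0.539 0.305 0.089] [-1.975 -0.001  5.436] [-0.053  0.386 -0.028] 0.008770612301120202 yaw -34.548337886907774
50 28.42 [0.54  0.305 0.089] [-0.204 -1.443  5.542] [-0.008  0.17   0.002] 0.008848877991343315 yaw -44.47665381902383
60 28.74 [0.54  0.305 0.089] [-1.064  0.291  5.107] [-0.044  0.216 -0.017] 0.008848078449247667 yaw -54.4768291702894
70 29.07 [0.54  0.305 0.089] [-0.895  0.561  4.08 ] [ 0.087  0.211 -0.015] 0.009082585817152341 yaw -64.47408862633378
80 29.39 [0.539 0.305 0.089] [-1.689 -0.406  4.893] [ 0.038  0.286 -0.037] 0.009053990897893245 yaw -74.47732468522838
90 29.72 [0.539 0.305 0.089] [-0.963  0.282  5.112] [0.002 0.315 0.019] 0.008628270055497125 yaw -84.47467042833627
93 29.97 [0.539 0.305 0.089] [-0.831 -1.096  5.629] [-0.068  0.36   0.052] 0.008948129607618186 yaw -87.46962862379368
```

Run:
```python
from h import *
np.set_printoptions(precision=3,suppress=True)
ctrl.command_gripper(.04);ctrl.sleep(.2)
ctrl.movel([.5392,.3051,.19],rate=.15);ctrl.sleep(.1)
f=ctrl.grab_frame("side");w=ctrl.grab_frame("wrist");o=ctrl.observe();print(o["time"],o["force"])
for t in(.010,.024): print(t,[proj(f,[.5388,.3052,t+k]) for k in(.066,.096)])
s=[cv2.resize(f["img"][240:370,220:345],None,fx=3.2,fy=3.2),cv2.resize(w["img"][100:360,100:350],None,fx=1.6,fy=1.6)]
cv2.imwrite("pics/n.png",np.hstack(s)[:,:,::-1])
```

```text
31.6 [-0.486 -0.03   1.428]
0.01 [(np.float64(281.1216318042816), np.float64(318.95550315591896)), (np.float64(280.3048800150295), np.float64(304.63988548582245))]
0.024 [(np.float64(280.743897529418), np.float64(312.3347653369185)), (np.float64(279.914173028263), np.float64(297.7917684480798))]
```

View pics/n.png

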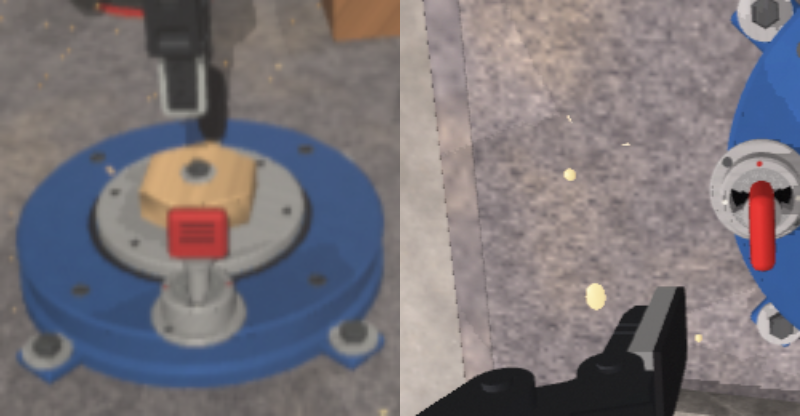

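The wing now lies along the red dots, square to the keyways. Its rows run from about 305 to 320, matching the home height (304.6 to 319.0), and the gripper is clear.

```bash
python3 -c "
from rig import ctrl
print(ctrl.job_done())"
```

```text
the job is handed in; nothing more can be done
None
```

I handed the job in after about 32 s of robot time: the last images show the index pin home in the bush, twisted a quarter turn with its wing square to the keyways, and let go; I felt no distinct click, did not re-measure the bystanders, and no verdict was returned.

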